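# Look over a seal stone with the loupe at the set height

## Robot

A 6-joint arm with a two-finger parallel gripper is mounted at the origin on a cart in front of the work surface, level with it; the furniture and walls round the work are solid. World frame = base frame: x ahead of the robot, y to its left, z up, the work surface at z = 0. Lengths are in m, angles in rad, forces in N, time in s.
With the tool pointing down it reaches from about 0.35 to 1 m from the base axis. Payload 7.1 kg.
Tool frame: the origin (TCP) lies on the centre line of the jaws, within the pads' length; the fingertips stand 17 mm ahead of it and the grasp point (between the pads) lies 2 mm behind it; z points along the fingers, y is the line along which they close (so a half turn about z gives the same grasp; the last joint's range is limited). The gripper opens to 85 mm and grips with 20 to 120 N. Pads are 22 mm wide; open, the fingers measure 114 mm over their backs; the gripper's body (76 mm by 85 mm) begins 54 mm behind the grasp point. The pads swing forward as they close: fully open they stand 13 mm farther back than shut.
Start: joints at [1.159, 0.423, 1.63, -0, 1.089, -0.019], TCP at [0.239, 0.577, 0.248] pointing down, gripper open.
Joint ranges: [-3, 3], [-0.9, 2.11], [0.09, 2.58], [-1.31, 4.45], [0.11, 2.69], [-2.54, 2.54]. Speed limits (rad/s): [2.39, 2.39, 3.01, 3.14, 3.14, 3.14].

## Interface

Orientations are given as a unit quaternion [x, y, z, w].
In Python, from station import ctrl gives the robot as it stands.
- The arm moves only by the tool send_rows, never from a script. Its argument "deltas" is a list of rows, each a list of 6 numbers: the shift along the tool's x, y, z each as a share of 0.04 m, from -1 to 1, then the turn, a rotation vector about the tool's x, y, z each as a share of 90 degrees, from -1 to 1. A call has 1 to 5 rows; each row shifts and turns the commanded pose from where the row before left it, along the tool's axes as they then stand; what a row does not reach is not made up. A row lasts 1/10 s, in which the tool goes at most 50 mm and 8.59 degrees, less where a joint would pass 70% of its speed; a pose out of reach is approached as far as the arm can. A call with a number of a shift or a turn outside -1 to 1 is refused whole. A call with a gripper value outside its range is refused whole. "gripper" is the opening, from -1 (shut) to 1 (fully open), set as the call begins (left out, the last holds). The fingers move at their own pace and stop on an object; "force" is the grip in N (left out, the last holds). Time passes only in rows, so rows that do not move let the fingers close. It gives the time, the measured TCP pose, the force, the opening and the grip force at its end, in the units of the state.
- ctrl.get_state(): the state, without advancing time (a new reading comes with each control period).
- ctrl.snapshot(name): name is "side" or "top" or "wrist"; returns (picture, depth): 400x640x3 uint8, red, green, blue; 400x640 float32, m along the optical axis (not along the pixel's ray), 0 where there is no reading.
- ctrl.camera_params(name): a dict with "fx", "fy", "cx", "cy" (pixels), "position" and "orientation" of the camera in the world; the wrist camera has in their place "tool_from_camera" (4x4, takes a point from camera to tool coordinates, whose origin is the TCP and whose axes are the flange's). Camera axes: x right, y down, z forward; pixel columns grow to the right and rows downward; lengths in m; the calibration is good to about 2 mm. A picture is of the moment at which its call begins: read the wrist's pose just before it. camera_params takes no time and is no camera call.
- ctrl.job_done(): hands the job in; it is judged then, once.
The state is a dict: "clock": time; "q": joint angles; "dq": joint speeds; "joint_efforts": joint torques, N m; "ee_pos": TCP position; "orientation": TCP orientation; "ft_force": force on the tool from outside, world axes, zero at the start; "ft_torque": the same for the moment, N m; "width": finger opening in m; "finger_force": force on a finger pad.
Only numpy, scipy, OpenCV 4.12 (cv2) and the standard library are available. Lean on these libraries where they do the work, as an engineer would, in place of code of your own. Each camera call takes 0.05 s, during which the arm holds its last target. There are 200 camera calls.

## Task

Pick out the stout flat-topped seal stone (the short, thick one without a knob) and seat it upright in the square recess of the inspection stand, then let go of it. Then take the loupe and hold it level and right way up, centred over the stone, with its lower rim at the height of the pointer on the stand's post; finish while still holding it there in the gripper, still and touching neither stone nor stand. Leave the pointer at its setting and the other stones and tools where they are.

Things in the scene. Friction and masses are not known exactly. Their poses are not given: they have to be found in the camera images.
- stout_stone: the stone to inspect: plain square block of red stone standing upright, flat top, no knob, 22 x 22 x 42 mm high, about 45 g; origin at the centre of its underside, z up through the stone, x and y square to its sides
- loupe: black eye loupe standing on its rim with the wider collar up, round with a slight waist, widest diameter 38 mm at the top, 30 mm high, about 35 g; can be gripped from above across the 38 mm; origin at the centre of its lower rim, z up along its axis
- stand: inspection stand, fixed to the table: aluminium plate 150 x 64 x 20 mm, origin at the centre of its underside, x along the length towards the post, z up. The recess centre is at x = -45 mm; a 10 mm thick post stands at x = +55 mm, its top 125 mm above the table. On the post a brass collar (20 mm diameter, 14 mm high, held by friction at its setting) carries a clamp screw towards +y (its end 25 mm from the post axis) and a flat dark steel pointer towards the recess
- recess (a point): centre of the floor of the square recess in the stand: 26 x 26 mm, 8 mm deep, sides square to the stand, slightly chamfered mouth; floor 12 mm above the table, mouth 20 mm above it; axes as the stand's. A seated stone's underside lies on this point and its top 54 mm above the table
- focus_mark (a point): tip of the pointer (dark steel blade 3 mm thick, 14 mm wide, at its mid thickness), 28 mm from the post axis towards the recess and 72 mm short of the recess centre; its height, 75 to 97 mm above the table, is the height for the loupe's lower rim
- slim_stone: bystander: slim square flat-topped red stone, 16 x 16 x 50 mm; origin at the centre of its underside
- knob_stone_a: bystander: greenish square stone with a turned knob on top, 18 x 18 x 59 mm; origin at the centre of its underside
- knob_stone_b: bystander: cream square stone with a turned knob on top, 19 x 19 x 56 mm; origin at the centre of its underside
- tweezers: bystander: steel tweezers lying flat, 17 x 123 x 4 mm, long axis y
- graver: bystander: hand graver with wooden handle lying behind the work, 12 x 152 x 12 mm, long axis y
Mind the look-alikes: they are no part of the job. What is shaped like the loupe but green or pink is not meant.

How it is judged:
On the way, in this order (a step that is already met when the one before it is completed fails the run):
1. the stout stone stands seated in the recess, let go (horizontal distance between stout_stone and recess below 0.004 m and z of stout_stone in the frame of recess below 0.003 m and angle between stout_stone's own z axis and vertical below 0.08 rad and contact force between stout_stone and the fingers below 0.1 N), for 0.3 s.
2. the loupe is held level over the stone at the pointer's height (z of loupe in the frame of focus_mark between -0.006 and 0.006 m and horizontal distance between loupe and stout_stone below 0.008 m and angle between loupe's own z axis and vertical below 0.1 rad and contact force between loupe and the fingers above 1 N and contact force between loupe and stout_stone below 0.1 N and contact force between loupe and stand below 0.1 N and linear speed of loupe below 0.02 m/s), for 0.3 s.
At the end, for the whole second after the job is handed in: Stout stone released in the recess: within 4 mm of centre, 3 mm of the floor, 0.08 rad of upright. Loupe held by the fingers (over 1 N), still, level within 0.10 rad, within 8 mm of the stone's axis, lower rim within 6 mm of pointer height, touching neither stone nor stand (all of step 1 and all of step 2); the arm keeps its last pose, push and grip.
It fails at once if the height pointer is pushed off its setting (more than 4 mm) (distance of focus_mark from where it was at the start of the episode above 0.004 m).
It fails at once if another stone is moved more than 30 mm or knocked over (distance of any of slim_stone, knob_stone_a, knob_stone_b from where it was at the start of the episode above 0.03 m or angle between any of slim_stone, knob_stone_a, knob_stone_b's own z axis and vertical above 0.6 rad).
It fails at once if the tweezers or the graver are moved more than 30 mm (distance of any of tweezers, graver from where it was at the start of the episode above 0.03 m).
It also fails if it takes over 51 s, if anything falls off the work surface, if the arm or the gripper's body presses on something with over 40 N, if the wrist force passes 120 N, or if a joint passes its speed limit or range.

## Working session

There is one attempt and no reset: what is moved stays moved. The work goes in short steps, Python scripts to look and compute and a tool call to move; the robot and the scene stay as the last step left them, time stands still between calls to the robot, and variables do not carry over. Pictures are saved under pics/ and viewed, at most 10 in all, crops included, and the job is handed in when it is done.

Besides the shell and the picture viewer there is one more tool, called in YAML: its name, and indented under it one key for each argument. send_rows: Moves the arm, as the interface text tells. Shift numbers are shares of 0.04 m and turn numbers shares of 90 degrees, none past 1 either way. Its arguments: {"type":"object","properties":{"deltas":{"type":"array"},"gripper":{"type":"number"},"force":{"type":"number"}},"required":["deltas"]}

```bash
mkdir -p pics; cat > h.py <<'E'
import numpy as np, cv2
from scipy.spatial.transform import Rotation as R
from station import ctrl
def look(name,fn=None):
    s=ctrl.get_state(); im,d=ctrl.snapshot(name); p=ctrl.camera_params(name)
    if name=='wrist':
        T=np.eye(4);T[:3,:3]=R.from_quat(s['orientation']).as_matrix();T[:3,3]=s['ee_pos'];T=T@np.array(p['tool_from_camera'])
    else:
        T=np.eye(4);T[:3,:3]=R.from_quat(p['orientation']).as_matrix();T[:3,3]=p['position']
    if fn:
        cv2.imwrite('pics/'+fn+'.png',im[:,:,::-1]); np.savez('pics/'+fn+'.npz',im=im,d=d,T=T,K=[p['fx'],p['fy'],p['cx'],p['cy']])
    return im,d,T,[p['fx'],p['fy'],p['cx'],p['cy']]
def load(fn):
    z=np.load('pics/'+fn+'.npz'); return z['im'],z['d'],z['T'],z['K']
def cloud(d,T,K):
    v,u=np.mgrid[:d.shape[0],:d.shape[1]]
    P=np.stack([(u-K[2])/K[0]*d,(v-K[3])/K[1]*d,d],-1)
    return P@T[:3,:3].T+T[:3,3]
def onplane(u,v,z,T,K):
    r=T[:3,:3]@np.array([(u-K[2])/K[0],(v-K[3])/K[1],1]); return T[:3,3]+r*(z-T[2,3])/r[2]
def st():
    s=ctrl.get_state(); print(s['clock'],np.round(s['ee_pos'],4),np.round(R.from_quat(s['orientation']).as_matrix(),3).tolist(),s['width'],np.round(s['q'],3))
E
python3 - <<'E'
from h import *
st()
for n in ('top','side','wrist'):
    im,d,T,K=look(n,n+'0'); print(n,K,T.round(3).tolist(),(d>0).mean())
E
```

```text
0.0 [0.239  0.5769 0.2475] [[-0.924, 0.383, -0.001], [0.383, 0.924, -0.001], [0.0, -0.002, -1.0]] 0.08527106416085437 [ 1.159  0.424  1.631  0.     1.089 -0.019]
top [490.1408657492792, 490.1408657492792, 315.0407905049236, 204.31797250494284] [[0.008, -0.997, 0.073, 0.466], [-1.0, -0.006, 0.021, -0.031], [-0.021, -0.073, -0.997, 1.25], [0.0, 0.0, 0.0, 1.0]] 0.9959921875
side [361.8431967077227, 361.8431967077227, 319.0874357852338, 198.2410819138453] [[0.999, 0.026, -0.028, 0.591], [0.037, -0.535, 0.844, -0.748], [0.007, -0.845, -0.535, 0.526], [0.0, 0.0, 0.0, 1.0]] 0.99587890625
wrist [353.1742797413162, 353.1742797413162, 321.557662336233, 202.29927493622782] [[0.383, 0.889, 0.25, 0.175], [0.924, -0.368, -0.105, 0.605], [-0.002, 0.271, -0.963, 0.372], [0.0, 0.0, 0.0, 1.0]] 0.9958359375
```

View pics/top0.png

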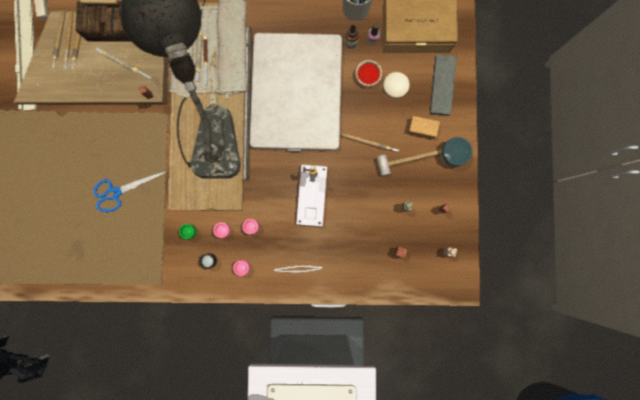

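View pics/side0.png

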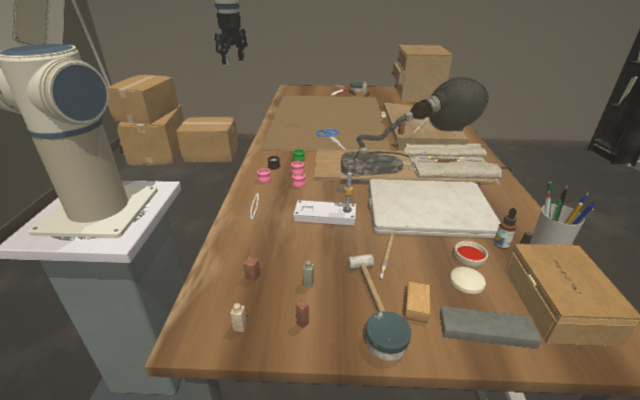

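The top view shows the stout red stone at about (401,253), slim red at (445,209), green at (407,207) and cream at (452,252). The black loupe is at (208,261), and the stand spans (300–326,165–226) with its recess at (311,213). The side view agrees: stout stone (252,268), loupe (274,162), stand (325,212).

```bash
python3 - <<'E'
from h import *
im,d,T,K=load('top0'); P=cloud(d,T,K)
for n,(u,v,r) in dict(stout=(401,253,14),slim=(445,209,12),green=(407,207,12),cream=(452,252,12),loupe=(208,261,14),stand=(311,195,36)).items():
    w=P[v-r:v+r,u-r:u+r].reshape(-1,3); m=w[w[:,2]>.012]; t=w[w[:,2]>np.percentile(m[:,2],97)-.006]
    if n=='stand':
        t=w[abs(w[:,2]-.02)<.006]
    rc=cv2.minAreaRect((t[:,:2]*1000).astype(np.float32))
    print(n,len(t),t[:,2].max().round(4),t.mean(0).round(4),rc)
im,d,T,K=load('side0'); P=cloud(d,T,K)
for n,(u,v,r) in dict(stout=(252,268,13),loupe=(274,162,8),pointer=(349,190,14)).items():
    w=P[v-r:v+r,u-r:u+r].reshape(-1,3); m=w[w[:,2]>.012]; t=m[m[:,2]>np.percentile(m[:,2],97)-.006]
    print('side',n,len(t),t.max(0).round(4),t.mean(0).round(4))
a=load('side0')[0][155:235,285:365,::-1]; b=load('top0')[0][150:240,270:350,::-1]; 
a=cv2.resize(a,(400,400),interpolation=2); b=cv2.resize(b,(400,450),interpolation=2)[:400]
cv2.imwrite('pics/crop0.png',np.hstack([a,b]))
E
```

```text
stout 4 1.2502 [ 0.4664 -0.0311  1.2502] ((466.3609924316406, -31.135238647460938), (0.0, 0.0), 0.0)
slim 39 1.2502 [ 0.5447 -0.3133  0.1126] ((504.850341796875, -185.2806854248047), (16.953514099121094, 317.3035583496094), 17.07818603515625)
green 14 1.2502 [ 0.5396 -0.2038  0.2304] ((512.4539184570312, -133.9149627685547), (8.518767356872559, 225.1229248046875), 21.9874324798584)
cream 4 1.2502 [ 0.4664 -0.0311  1.2502] ((466.3609924316406, -31.135238647460938), (0.0, 0.0), 0.0)
loupe 76 1.2502 [0.4164 0.246  0.0949] ((429.4917907714844, 123.43115234375), (35.498573303222656, 315.81683349609375), 7.00296688079834)
stand 1288 0.026 [0.576  0.0029 0.0206] ((579.4761352539062, 3.1173019409179688), (63.97942352294922, 149.9944305419922), 85.83013153076172)
side stout 112 [ 0.5907 -0.208   0.5261] [ 0.4427 -0.2268  0.045 ]
side loupe 51 [0.4329 0.2783 0.031 ] [0.4144 0.2539 0.0277]
side pointer 16 [ 0.6406 -0.0052  0.5261] [ 0.6283 -0.1455  0.193 ]
```

View pics/crop0.png

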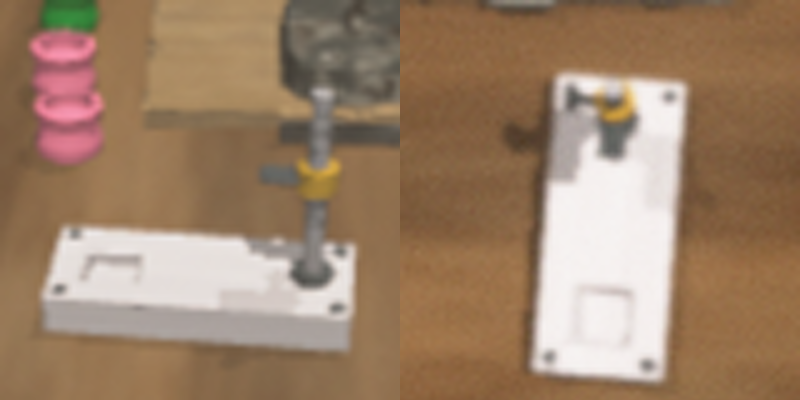

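Crop: in the left half, the pointer blade is at side pixel about (339,190), the collar at (349,191) and the recess at (307,209). In the right half, the blade is at top pixel about (313,177), the recess at (311,213), and the stand is turned about -4°.

```bash
python3 - <<'E'
from h import *
im,d,T,K=load('top0'); d=np.where(d>0,d,np.nan);P=cloud(d,T,K)
for n,(u,v,r) in dict(stout=(401,253,14),slim=(445,209,12),green=(407,207,12),cream=(452,252,12),loupe=(208,261,14),tw=(298,269,28)).items():
    w=P[v-r:v+r,u-r:u+r].reshape(-1,3); w=w[w[:,2]<.2]; zt=np.percentile(w[w[:,2]>.012,2],90) if n!='tw' else .004; t=w[w[:,2]>zt-.006] if n!='tw' else w[w[:,2]>.003]
    print(n,len(t),zt.__round__(4),t.mean(0).round(4),cv2.minAreaRect((t[:,:2]*1000).astype(np.float32)))
print('ptr z'); print(P[172:184,308:319,2].round(3))
print('recess',onplane(311,213,.02,T,K), P[210:217,308:315,2].round(3)[3])
im,d,T,K=load('side0'); P=cloud(d,T,K)
print(P[184:196,335:345,2].round(3)); print(P[190,335:345].round(3))
for n,(u,v,r) in dict(stout=(252,268,13),loupe=(274,162,8)).items():
    w=P[v-r:v+r,u-r:u+r].reshape(-1,3); m=w[(w[:,2]>.012)&(w[:,2]<.2)]; t=m[m[:,2]>np.percentile(m[:,2],90)-.004]
    print('side',n,len(t),t[:,2].max(),((t.max(0)+t.min(0))/2).round(4),cv2.minAreaRect((t[:,:2]*1000).astype(np.float32)))
E
```

```text
stout 79 0.0453 [ 0.4389 -0.2185  0.043 ] ((438.7766418457031, -218.1252899169922), (22.071046829223633, 21.781354904174805), 70.12639617919922)
slim 46 0.0523 [ 0.5481 -0.3282  0.0505] ((548.4974975585938, -328.1231384277344), (15.6197509765625, 15.896249771118164), 47.1196403503418)
green 23 0.0592 [ 0.5518 -0.2338  0.0579] ((551.53857421875, -233.8401336669922), (13.109689712524414, 11.040889739990234), 63.48259353637695)
cream 27 0.0551 [ 0.4406 -0.3395  0.0542] ((441.11151123046875, -339.73822021484375), (11.030315399169922, 14.213533401489258), 48.027671813964844)
loupe 101 0.032 [0.4123 0.2616 0.0297] ((412.3627624511719, 261.50384521484375), (34.82530975341797, 38.08111572265625), 0.5152497887611389)
tw 628 0.004 [0.3946 0.0412 0.0045] ((394.6015319824219, 38.49984359741211), (138.2376251220703, 139.57736206054688), 0.46458643674850464)
ptr z
[[0.017 0.02  0.085 0.085 0.084 0.088 0.086 0.087 0.083 0.027 0.019]
 [0.022 0.021 0.026 0.085 0.084 0.091 0.086 0.086 0.077 0.024 0.019]
 [0.021 0.024 0.079 0.08  0.081 0.079 0.082 0.08  0.029 0.027 0.017]
 [0.023 0.023 0.081 0.081 0.08
[... 1415 characters left out ...]
1 -0.002 -0.002 -0.002 -0.     0.     0.001 -0.002 -0.    -0.001]
 [-0.    -0.001 -0.    -0.002 -0.001 -0.001 -0.001 -0.    -0.001 -0.   ]]
[[ 0.607  0.127  0.   ]
 [ 0.609  0.126  0.   ]
 [ 0.609 -0.004  0.079]
 [ 0.611 -0.006  0.08 ]
 [ 0.614 -0.005  0.08 ]
 [ 0.616 -0.004  0.079]
 [ 0.619 -0.004  0.079]
 [ 0.621 -0.005  0.08 ]
 [ 0.623 -0.007  0.081]
 [ 0.626 -0.004  0.079]]
side stout 104 0.04324154026495697 [ 0.4412 -0.221   0.0406] ((440.4669494628906, -220.9056854248047), (22.684600830078125, 23.02947235107422), 69.50202178955078)
side loupe 44 0.03102328297672119 [0.4153 0.2333 0.0281] ((417.1156921386719, 233.56072998046875), (34.64862823486328, 88.8758544921875), 4.202114582061768)
```

Stand centre is about (0.5795, 0.003) at yaw -4.2°, and the recess about (0.5345, 0.006). The pointer is at z≈0.079. The stout stone is at (0.4395, -0.2195), with edges at 70°/-20°, and the loupe is at (0.4125, 0.261). Moving above the stone next.

send_rows:
  deltas:
    - [-0.574,-0.85,0.05,0,0,-0.029]
    - [-0.574,-0.85,0.05,0,0,0]
    - [-0.574,-0.85,0.05,0,0,0]
    - [-0.574,-0.85,0.05,0,0,0]
    - [-0.574,-0.85,0.05,0,0,0]
  gripper: 1

```text
clock: 0.65
ee_pos: [0.2875, 0.3764, 0.2381]
orientation: [0.173, 0.985, -0.0, -0.0]
ft_force: [-0.1, 0.1, -0.2]
width: 0.0857
finger_force: 0.0
```

send_rows:
  deltas:
    - [-0.574,-0.85,0.05,0,0,0]
    - [-0.574,-0.85,0.05,0,0,0]
    - [-0.574,-0.85,0.05,0,0,0]
    - [-0.574,-0.85,0.05,0,0,0]
    - [-0.574,-0.85,0.05,0,0,0]

```text
clock: 1.15
ee_pos: [0.3376, 0.1776, 0.2283]
orientation: [0.173, 0.985, 0.0, 0.0]
ft_force: [1.4, -0.8, 0.1]
width: 0.0858
finger_force: 0.0
```

send_rows:
  deltas:
    - [-0.574,-0.85,0.05,0,0,0]
    - [-0.574,-0.85,0.05,0,0,0]
    - [-0.574,-0.85,0.05,0,0,0]
    - [-0.574,-0.85,0.05,0,0,0]
    - [-0.574,-0.85,0.05,0,0,0]

```text
clock: 1.65
ee_pos: [0.3877, -0.0215, 0.2184]
orientation: [0.173, 0.985, 0.0, 0.0]
ft_force: [0.6, 1.3, 0.3]
width: 0.0854
finger_force: 0.0
```

send_rows:
  deltas:
    - [-0.574,-0.85,0.05,0,0,0]
    - [-0.574,-0.85,0.05,0,0,0]
    - [-0.574,-0.85,0.05,0,0,0]
    - [-0.574,-0.85,0.05,0,0,0]
    - [-0.574,-0.83,0.05,0,0,0]

```text
clock: 2.15
ee_pos: [0.438, -0.2198, 0.2081]
orientation: [0.173, 0.985, 0.0, -0.0]
ft_force: [1.3, 0.5, 0.7]
width: 0.0854
finger_force: 0.0
```

```bash
cat > stone.py <<'E'
from h import *
import sys
st()
im,d,T,K=look('wrist',sys.argv[1]); d=np.where(d>0,d,np.nan); P=cloud(d,T,K)
m=(P[...,2]>float(sys.argv[4])-.006)&(P[...,2]<float(sys.argv[4])+.006)&(np.hypot(P[...,0]-float(sys.argv[2]),P[...,1]-float(sys.argv[3]))<.035)
t=P[m]; print(m.sum(),t.mean(0).round(4),np.median(t[:,2]),cv2.minAreaRect((t[:,:2]*1000).astype(np.float32)))
s=ctrl.get_state(); c=np.array(cv2.minAreaRect((t[:,:2]*1000).astype(np.float32))[0])/1000
M=R.from_quat(s['orientation']).as_matrix(); print('shift tool',(M.T@np.r_[c-s['ee_pos'][:2],0])/.04)
E
python3 stone.py w1 .4395 -.2195 .042
```

```text
2.15 [ 0.438  -0.2198  0.2081] [[-0.94, 0.341, -0.0], [0.341, 0.94, 0.0], [0.0, 0.0, -1.0]] 0.08541428659472769 [-0.489  0.283  1.956  0.     0.904 -1.712]
663 [ 0.4362 -0.2169  0.0406] 0.040703287852574654 ((436.5649719238281, -217.294189453125), (21.313190460205078, 21.8277530670166), 70.4760971069336)
shift tool [ 0.15674363  0.13823944 -0.00097142]
```

View pics/w1.png

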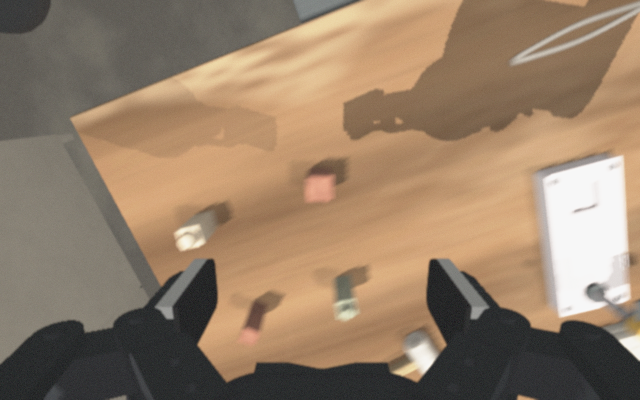

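The wrist view shows the stout stone at about (320,187) between cream (195,233) and green (345,300), clear of both finger paths. The image is blurred by motion, so I'll go lower and look again.

send_rows:
  deltas:
    - [0,0.03,0.8,0,0,-0.003]
    - [0,0,0.8,0,0,0]
    - [0,0,0.8,0,0,0]
    - [0,0,0,0,0,0]
    - [0,0,0,0,0,0]

```text
clock: 2.7
ee_pos: [0.4383, -0.2167, 0.1123]
orientation: [0.17, 0.985, 0.0, -0.001]
ft_force: [0.8, -0.7, 0.6]
width: 0.085
finger_force: 0.0
```

```bash
python3 stone.py w2 .4385 -.2185 .042
```

```text
2.7 [ 0.4383 -0.2167  0.1123] [[-0.942, 0.336, -0.001], [0.336, 0.942, 0.001], [0.002, 0.0, -1.0]] 0.08498931590559809 [-0.483  0.445  2.011 -0.     0.687 -1.712]
1382 [ 0.4362 -0.2168  0.0406] 0.040701548154879766 ((437.0123291015625, -217.0185546875), (21.944812774658203, 22.79904556274414), 70.5491714477539)
shift tool [ 4.70210197e-02 -1.62596158e-02 -3.45942207e-05]
```

send_rows:
  deltas:
    - [0.03,-0.01,0.6,0,0,0]
    - [0,0,0.6,0,0,0]
    - [0,0,0.5,0,0,0]
    - [0,0,0.33,0,0,0]
    - [0,0,0,0,0,0]

```text
clock: 3.25
ee_pos: [0.4373, -0.2168, 0.0311]
orientation: [0.17, 0.985, 0.0, -0.0]
ft_force: [-0.7, 0.9, 0.1]
width: 0.0852
finger_force: 0.0
```

send_rows:
  deltas:
    - [0,0,0,0,0,0]
    - [0,0,0,0,0,0]
    - [0,0,0,0,0,0]
    - [0,0,0,0,0,0]
    - [0,0,0,0,0,0]
  gripper: -1
  force: 30

```text
clock: 3.75
ee_pos: [0.4375, -0.217, 0.0317]
orientation: [0.17, 0.985, -0.0, 0.0]
ft_force: [-0.9, 0.4, 6.5]
width: 0.0217
finger_force: 29.9
```

send_rows:
  deltas:
    - [0,0,-0.4,0,0,0]
    - [0,0,-0.8,0,0,0]
    - [0,0,-0.8,0,0,-0.0855]
    - [0,0,-0.6,0,0,-0.0855]
    - [0,0,0,0,0,0]

```text
clock: 4.25
ee_pos: [0.439, -0.2177, 0.1381]
orientation: [0.036, 0.999, -0.001, 0.003]
ft_force: [0.9, -0.1, -0.8]
width: 0.0219
finger_force: 29.5
```

send_rows:
  deltas:
    - [-0.33,0.9,0,0,0,0]
    - [-0.33,0.9,0,0,0,0]
    - [-0.33,0.9,0,0,0,0]
    - [-0.33,0.9,0,0,0,0]
    - [-0.33,0.9,0,0,0,0]

```text
clock: 4.75
ee_pos: [0.5161, -0.0407, 0.1341]
orientation: [0.038, 0.999, 0.0, -0.001]
ft_force: [0.4, -1.1, -0.4]
width: 0.0217
finger_force: 29.6
```

send_rows:
  deltas:
    - [-0.19,0.6,0,0,0,0]
    - [-0.18,0.58,0,0,0,0]
    - [0,0,0,0,0,0]
    - [0,0,0,0,0,0]
    - [0,0,0,0,0,0]

```text
clock: 5.25
ee_pos: [0.5337, 0.0032, 0.1345]
orientation: [0.038, 0.999, -0.0, -0.001]
ft_force: [-0.2, -0.6, 0.1]
width: 0.0214
finger_force: 29.7
```

```bash
python3 - <<'E'
from h import *
st()
for n in ('wrist','top'): look(n,n+'3')
im,d,T,K=load('wrist3'); P=cloud(d,T,K)
t=P[(abs(P[...,2]-.02)<.006)&(np.hypot(P[...,0]-.58,P[...,1])<.1)]; print(len(t),np.median(t[:,2]),cv2.minAreaRect((t[:,:2]*1000).astype(np.float32)))
cv2.imwrite('pics/w3.png',cv2.resize(im[100:400,150:550,::-1],(800,600),interpolation=2))
im,d,T,K=load('top3'); P=cloud(d,T,K)
t=P[190:235,280:340].reshape(-1,3);t=t[(t[:,2]<.03)&(t[:,2]>.012)];print(np.unique(t[:,2].round(2),return_counts=True))
E
```

```text
5.25 [0.5337 0.0032 0.1345] [[-0.997, 0.075, -0.001], [0.075, 0.997, -0.0], [0.001, -0.0, -1.0]] 0.021448733248822634 [-0.016  0.457  1.905 -0.     0.781 -1.512]
7047 0.01876009485055366 ((578.1932373046875, 4.683238983154297), (64.27908325195312, 150.68374633789062), 85.8825454711914)
(array([0.02]), array([11]))
```

View pics/w3.png

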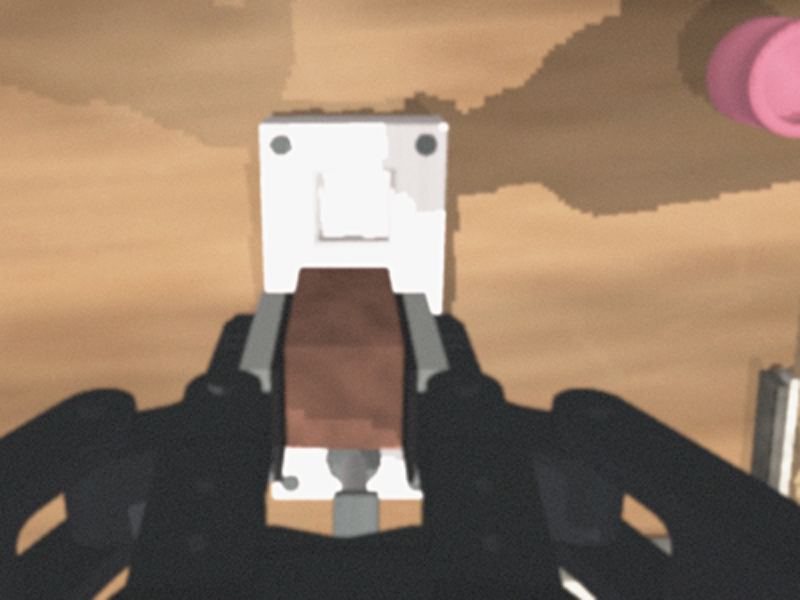

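Wrist crop: the stone is held squarely. Its lower near edge runs (303–389, 268), its top near edge (284–404, 345), and the recess mouth is about (319–390, 168–240).

```bash
python3 - <<'E'
from h import *
im,d,T,K=load('wrist3')
f=lambda c,r,z: onplane(150+c/2,100+r/2,z,T,K).round(4)
for c,r in ((319,168),(390,168),(319,240),(390,240),(354.5,204)): print(f(c,r,.02))
print('stone low edge',f(303,268,.103),f(389,268,.103),'top',f(284,345,.145),f(404,345,.145))
P=cloud(d,T,K)
t=P[(P[...,2]>.139)&(P[...,2]<.151)&(np.hypot(P[...,0]-.5337,P[...,1]-.0032)<.016)]; print(len(t),t[:,2].mean(),cv2.minAreaRect((t[:,:2]*1000).astype(np.float32)))
E
```

```text
[ 0.5175 -0.0026  0.02  ]
[0.5193 0.0219 0.02  ]
[ 0.5437 -0.0048  0.02  ]
[0.5456 0.0204 0.02  ]
[0.5313 0.0088 0.02  ]
stone low edge [ 0.5228 -0.0041  0.103 ] [0.5243 0.0161 0.103 ] top [ 0.5214 -0.005   0.145 ] [0.523  0.0162 0.145 ]
3620 0.14347027341703542 ((533.341796875, 3.6944570541381836), (23.563228607177734, 23.564224243164062), 85.5987319946289)
```

send_rows:
  deltas:
    - [0,0.0625,0.6,0,0,0]
    - [0,0,0.6,0,0,0]
    - [0,0,0.5,0,0,0]
    - [0,0,0.2,0,0,0]
    - [0,0,0,0,0,0]

```text
clock: 5.85
ee_pos: [0.5339, 0.0057, 0.0582]
orientation: [0.037, 0.999, -0.0, -0.001]
ft_force: [-0.3, 0.8, 0.2]
width: 0.0213
finger_force: 29.6
```

```bash
python3 - <<'E'
from h import *
st()
im,d,T,K=look('wrist','w4'); im2=look('side','s4')[0]
cv2.imwrite('pics/c4.png',np.hstack([cv2.resize(im[130:330,240:440,::-1],(400,400),interpolation=2),cv2.resize(im2[175:235,285:345,::-1],(400,400),interpolation=2)]))
E
```

```text
5.85 [0.5339 0.0057 0.0582] [[-0.997, 0.075, -0.002], [0.075, 0.997, -0.0], [0.002, -0.0, -1.0]] 0.021317396686625852 [-0.012  0.589  1.926 -0.     0.629 -1.507]
```

View pics/c4.png

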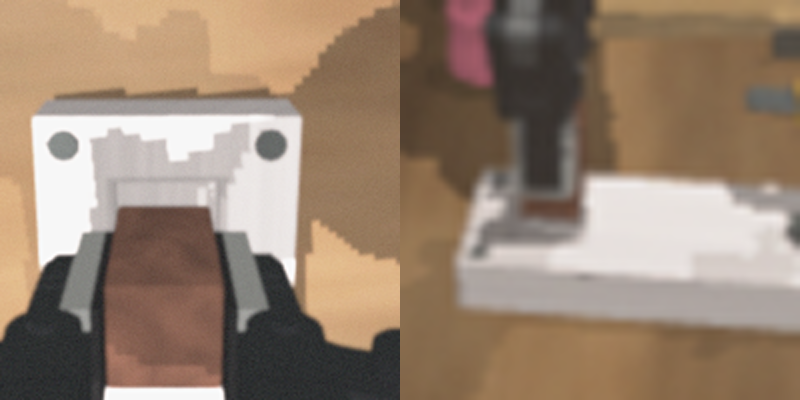

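Wrist crop: the stone's low edge is (118–211, 207) against recess edges of about (112, 221), so it sits about 0.6 mm off centre. The side crop shows the stone over the recess. I'll lower it gently.

send_rows:
  deltas:
    - [0,0.015,0.07,0,0,0]
    - [0,0,0.07,0,0,0]
    - [0,0,0.07,0,0,0]
    - [0,0,0.03,0,0,0]
    - [0,0,0,0,0,0]

```text
clock: 6.45
ee_pos: [0.5346, 0.007, 0.0494]
orientation: [0.037, 0.999, -0.0, -0.0]
ft_force: [0.3, 0.0, -0.9]
width: 0.0216
finger_force: 29.7
```

No force, and the stone is already below the mouth. Continuing down.

send_rows:
  deltas:
    - [0,0,0.05,0,0,0]
    - [0,0,0.05,0,0,0]
    - [0,0,0.03,0,0,0]
    - [0,0,0,0,0,0]
    - [0,0,0,0,0,0]

```text
clock: 6.95
ee_pos: [0.5347, 0.0069, 0.0443]
orientation: [0.037, 0.999, -0.0, -0.0]
ft_force: [-0.0, -0.1, -1.0]
width: 0.0213
finger_force: 29.7
```

send_rows:
  deltas:
    - [0,0,0.015,0,0,0]
    - [0,0,0,0,0,0]
    - [0,0,0,0,0,0]
    - [0,0,0,0,0,0]
    - [0,0,0,0,0,0]
  gripper: 1

```text
clock: 7.45
ee_pos: [0.5348, 0.0069, 0.0438]
orientation: [0.037, 0.999, 0.0, 0.0]
ft_force: [0.0, 0.3, 0.9]
width: 0.0857
finger_force: 0.0
```

send_rows:
  deltas:
    - [0,0,0,0,0,0]
    - [0,0,-0.5,0,0,0]
    - [0,0,-0.8,0,0,0]
    - [0,0,-0.8,0,0,0]
    - [0,0,-0.6,0,0,0]

```text
clock: 7.95
ee_pos: [0.5352, 0.0069, 0.1535]
orientation: [0.037, 0.999, 0.0, 0.001]
ft_force: [0.3, -0.5, -0.1]
width: 0.0853
finger_force: 0.0
```

```bash
python3 stone.py w5 .5343 .0065 .054; python3 - <<'E'
from h import *
im,d,T,K=load('w5'); P=cloud(d,T,K); t=P[(abs(P[...,2]-.02)<.005)&(np.hypot(P[...,0]-.58,P[...,1])<.1)]; print(cv2.minAreaRect((t[:,:2]*1000).astype(np.float32)))
im,d,T,K=look('top','t5'); P=cloud(np.where(d>0,d,np.nan),T,K); t=P[abs(P[...,2]-.054)<.005]; t=t[np.hypot(t[:,0]-.5343,t[:,1]-.006)<.03]
print('top',len(t),cv2.minAreaRect((t[:,:2]*1000).astype(np.float32)) if len(t)>3 else '')
E
```

```text
7.95 [0.5352 0.0069 0.1535] [[-0.997, 0.074, 0.001], [0.074, 0.997, -0.0], [-0.001, 0.0, -1.0]] 0.08528497110984734 [-0.009  0.427  1.895 -0.     0.819 -1.506]
1043 [0.5339 0.0083 0.0527] 0.05274839706187415 ((534.5604858398438, 8.273260116577148), (22.004257202148438, 21.948537826538086), 85.626708984375)
shift tool [ 0.06590219  0.02946818 -0.00040593]
((577.979248046875, 4.6296844482421875), (64.18234252929688, 150.27525329589844), 85.83212280273438)
top 0
```

The stone is seated: its top reads 0.0527 in the same view that reads the 20 mm plate as 0.0188, and it is square and centred. Next is the loupe. I'll turn the jaws to about 117° so the fingers miss the pink and green look-alikes.

send_rows:
  deltas:
    - [0,0,0,0,0,-0.0867]
    - [0,0,0,0,0,-0.0867]
    - [0,0,0,0,0,-0.0867]
    - [0,0,0,0,0,-0.0867]
    - [0,0,0,0,0,0]

```text
clock: 8.55
ee_pos: [0.5342, 0.0069, 0.1508]
orientation: [-0.234, 0.972, 0.0, -0.001]
ft_force: [1.2, -0.1, 0.5]
width: 0.0855
finger_force: 0.0
```

send_rows:
  deltas:
    - [-0.018,0.883,0,0,0,0]
    - [-0.018,0.883,0,0,0,0]
    - [-0.018,0.883,0,0,0,0]
    - [-0.018,0.883,0,0,0,0]
    - [-0.018,0.883,0,0,0,0]

```text
clock: 9.05
ee_pos: [0.4569, 0.1669, 0.1512]
orientation: [-0.231, 0.973, -0.0, -0.0]
ft_force: [0.5, -0.0, 0.3]
width: 0.0854
finger_force: 0.0
```

send_rows:
  deltas:
    - [-0.018,0.883,0,0,0,0]
    - [-0.018,0.883,0,0,0,0]
    - [-0.018,0.883,0,0,0,0]
    - [0,0,0,0,0,0]
    - [0,0,0,0,0,0]

```text
clock: 9.55
ee_pos: [0.4112, 0.2617, 0.1513]
orientation: [-0.233, 0.972, -0.0, -0.0]
ft_force: [0.8, -0.9, -0.4]
width: 0.0854
finger_force: 0.0
```

```bash
python3 stone.py w6 .4125 .2615 .03
```

```text
9.55 [0.4112 0.2617 0.1513] [[-0.891, -0.453, -0.001], [-0.453, 0.891, -0.001], [0.001, -0.0, -1.0]] 0.08542269157092873 [ 0.542  0.372  1.998 -0.     0.772 -1.498]
912 [0.4104 0.264  0.0282] 0.028470997329602662 ((410.6144104003906, 264.0517272949219), (37.49777603149414, 37.304866790771484), 26.404800415039062)
shift tool [-1.33315010e-02  7.77036938e-02 -3.16466936e-05]
```

View pics/w6.png

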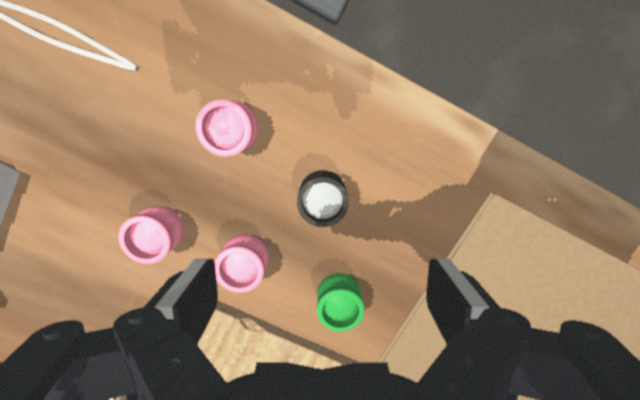

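The wrist view shows the black loupe at (323,198), centred under the jaws. The nearest pink is at (226,128) and the green at (340,302), both clear of the finger line. Descending.

send_rows:
  deltas:
    - [0,0.03,0.8,0,0,0]
    - [0,0,0.9,0,0,0]
    - [0,0,0.8,0,0,0]
    - [0,0,0.5,0,0,0]
    - [0,0,0.2,0,0,0]

```text
clock: 10.1
ee_pos: [0.4106, 0.2606, 0.0217]
orientation: [-0.232, 0.973, -0.001, -0.002]
ft_force: [1.0, 1.4, -0.3]
width: 0.0856
finger_force: 0.0
```

send_rows:
  deltas:
    - [0,0,0,0,0,0]
    - [0,0,0,0,0,0]
    - [0,0,0,0,0,0]
    - [0,0,0,0,0,0]
    - [0,0,0,0,0,0]
  gripper: -1
  force: 30

```text
clock: 10.6
ee_pos: [0.412, 0.2627, 0.025]
orientation: [-0.233, 0.972, 0.0, 0.001]
ft_force: [0.5, -2.9, 7.2]
width: 0.0364
finger_force: 30.1
```

send_rows:
  deltas:
    - [0,0,-0.4,0,0,0]
    - [0,0,-0.8,0,0,0]
    - [0,0,-0.9,0,0,0]
    - [0,0,-0.9,0,0,0]
    - [0,0,-0.5,0,0,0]

```text
clock: 11.1
ee_pos: [0.4121, 0.2631, 0.1671]
orientation: [-0.233, 0.972, 0.001, 0.002]
ft_force: [0.7, -0.5, -0.7]
width: 0.0365
finger_force: 30.4
```

send_rows:
  deltas:
    - [0.018,-0.883,0,0,0,0]
    - [0.018,-0.883,0,0,0,0]
    - [0.018,-0.883,0,0,0,0]
    - [0.018,-0.883,0,0,0,0]
    - [0,0,0,0,0,0]

```text
clock: 11.6
ee_pos: [0.4744, 0.1326, 0.1646]
orientation: [-0.232, 0.973, -0.0, 0.001]
ft_force: [0.3, 1.1, -0.3]
width: 0.0366
finger_force: 30.4
```

```bash
python3 - <<'E'
from h import *
st(); s=ctrl.get_state(); print(s['finger_force'])
im=look('wrist','w7')[0]; im2,d,T,K=look('side','s7')
# project TCP to side
p=T[:3,:3].T@(np.array(s['ee_pos'])-T[:3,3]); u,v=int(K[0]*p[0]/p[2]+K[2]),int(K[1]*p[1]/p[2]+K[3]); print(u,v)
cv2.imwrite('pics/c7.png',np.hstack([cv2.resize(im[130:380,195:445,::-1],(400,400),interpolation=2),cv2.resize(im2[v-25:v+25,u-25:u+25,::-1],(400,400),interpolation=2)]))
E
```

```text
11.6 [0.4744 0.1326 0.1646] [[-0.893, -0.451, 0.002], [-0.451, 0.893, -0.0], [-0.002, -0.001, -1.0]] 0.03658791633940611 [ 2.490e-01  3.550e-01  1.981e+00 -1.000e-03  8.030e-01 -1.789e+00]
30.440637411084026
286 133
```

View pics/c7.png

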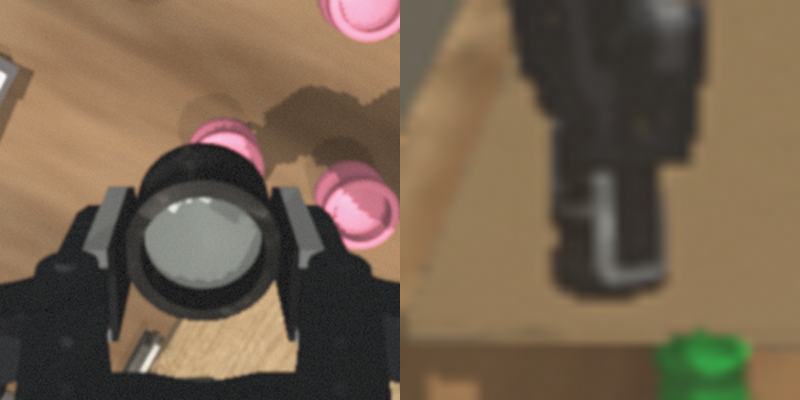

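Crop: the loupe is held between the pads, and looks upright in both views. I'll check tilt, centre and height from the wrist depth.

```bash
cat > ring.py <<'E'
from h import *
import sys
im,d,T,K=load(sys.argv[1]); c=np.array(eval(sys.argv[2])); P=cloud(np.where(d>0,d,np.nan),T,K)
w=P[(np.hypot(P[...,0]-c[0],P[...,1]-c[1])<.023)&(abs(P[...,2]-c[2])<.02)]
print(np.histogram(w[:,2],bins=np.arange(c[2]-.012,c[2]+.02,.002)))
zt=np.percentile(w[:,2],75)
for _ in range(4):
    t=w[abs(w[:,2]-zt)<.004]; A=np.c_[t[:,:2]-c[:2],np.ones(len(t))]; x=np.linalg.lstsq(A,t[:,2],rcond=None)[0]; zt=np.median(t[:,2])
print('plane',x,len(t),cv2.minEnclosingCircle((t[:,:2]*1000).astype(np.float32)),'rel TCP z',zt-c[2])
E
python3 ring.py w7 "[0.4744,.1326,.1646]"
```

```text
(array([ 182,  136,  107,  919, 2416,  868,  497, 2111,  837,  117,  116,
        126,  136,  126,  157]), array([0.1526, 0.1546, 0.1566, 0.1586, 0.1606, 0.1626, 0.1646, 0.1666,
       0.1686, 0.1706, 0.1726, 0.1746, 0.1766, 0.1786, 0.1806, 0.1826]))
plane [-0.00590042 -0.00401958  0.16776293] 3668 ((474.27130126953125, 132.5472412109375), 22.9284725189209) rel TCP z 0.003415802053002598
```

The loupe is level, with slopes under 0.01 rad. Its rim is about 25.3 mm below the TCP, so the target is TCP z≈0.104 at (0.535, 0.007).

send_rows:
  deltas:
    - [0.018,-0.872,0,0,0,0]
    - [0.018,-0.872,0,0,0,0]
    - [0.018,-0.872,0,0,0,0]
    - [0.018,-0.872,0,0,0,0]
    - [0,0,0,0,0,0]

```text
clock: 12.2
ee_pos: [0.5352, 0.0079, 0.1642]
orientation: [-0.232, 0.973, -0.0, 0.001]
ft_force: [-0.0, 0.5, -0.2]
width: 0.0366
finger_force: 30.5
```

send_rows:
  deltas:
    - [0,0,0.4,0,0,0]
    - [0,0,0.5,0,0,0]
    - [0,0,0.4,0,0,0]
    - [0,0,0.2,0,0,0]
    - [0,0,0,0,0,0]

```text
clock: 12.7
ee_pos: [0.5324, 0.0107, 0.1029]
orientation: [-0.234, 0.972, 0.0, -0.001]
ft_force: [0.3, 0.8, -0.5]
width: 0.0366
finger_force: 30.5
```

```bash
python3 - <<'E'
from h import *
s=ctrl.get_state(); st(); print(s['finger_force'],s['ft_force'])
im=look('wrist','w8')[0]; im2,d,T,K=look('side','s8')
P=cloud(np.where(d>0,d,np.nan),T,K)
c=im2[165:235,280:375,::-1]; cv2.imwrite('pics/c8.png',cv2.resize(c,(760,560),interpolation=2))
w=P[165:220,285:335].reshape(-1,3); w=w[(np.hypot(w[:,0]-.5347,w[:,1]-.007)<.023)]
print(np.histogram(w[:,2],bins=np.arange(.01,.13,.004)))
E
python3 ring.py w8 "ctrl.get_state()['ee_pos']"
```

```text
12.7 [0.5324 0.0107 0.1029] [[-0.891, -0.455, -0.002], [-0.455, 0.891, 0.0], [0.002, 0.001, -1.0]] 0.0366041532717769 [-2.000e-03  5.090e-01  1.919e+00  0.000e+00  7.160e-01 -2.045e+00]
30.499501096783206 [ 0.29775464  0.84604865 -0.50375546]
(array([ 3, 19, 67, 10, 13, 13, 15, 12, 11, 12, 40, 12,  0,  0,  0,  0,  2,
       17, 16, 13, 12,  9, 16, 23, 33,  8, 11,  7,  9]), array([0.01 , 0.014, 0.018, 0.022, 0.026, 0.03 , 0.034, 0.038, 0.042,
       0.046, 0.05 , 0.054, 0.058, 0.062, 0.066, 0.07 , 0.074, 0.078,
       0.082, 0.086, 0.09 , 0.094, 0.098, 0.102, 0.106, 0.11 , 0.114,
       0.118, 0.122, 0.126]))
(array([ 149,   67,  549, 1901, 1642,  468, 1178, 1903,  125,  109,  119,
        115,  127,  147,  164]), array([0.09216408, 0.09416408, 0.09616408, 0.09816408, 0.10016408,
       0.10216408, 0.10416408, 0.10616408, 0.10816408, 0.11016408,
       0.11216408, 0.11416408, 0.11616408, 0.11816408, 0.12016408,
       0.12216408]))
plane [-0.0050884  -0.00240293  0.10604024] 3648 ((532.33740234375, 10.24328327178955), 22.91254425048828) rel TCP z 0.002141083989371323
```

View pics/c8.png

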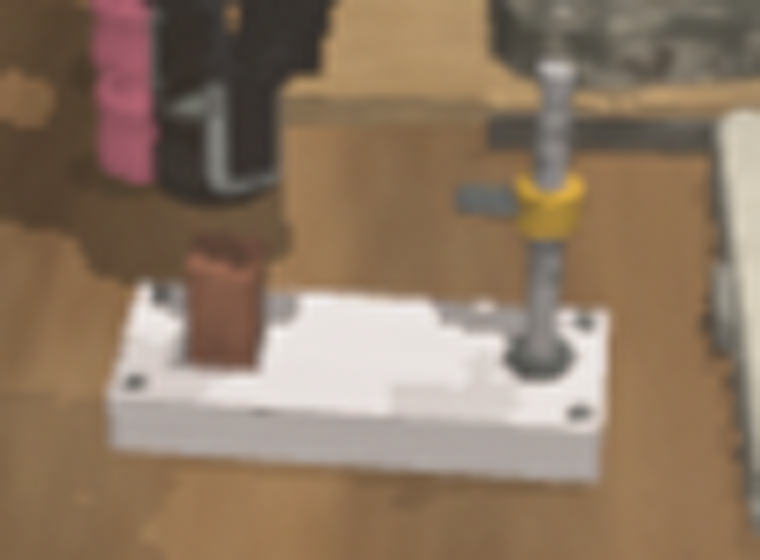

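The side crop shows the stone upright in the recess, the loupe above it with its lower rim around row 195, and the pointer at (485,200), so they are about level. I'll send settling rows and recheck the position.

send_rows:
  deltas:
    - [0,0,0,0,0,0]
    - [0,0,0,0,0,0]
    - [0,0,0,0,0,0]

```text
clock: 13.1
ee_pos: [0.5338, 0.0095, 0.1043]
orientation: [-0.233, 0.972, -0.0, 0.0]
ft_force: [-0.5, -0.9, -0.3]
width: 0.0366
finger_force: 30.5
```

send_rows:
  deltas:
    - [0.01,-0.068,0,0,0,0]
    - [0,0,0,0,0,0]
    - [0,0,0,0,0,0]
    - [0,0,0,0,0,0]
    - [0,0,0,0,0,0]

```text
clock: 13.6
ee_pos: [0.5343, 0.0069, 0.1037]
orientation: [-0.233, 0.972, 0.0, -0.0]
ft_force: [-0.5, -0.6, -0.1]
width: 0.0363
finger_force: 30.5
```

```bash
python3 - <<'E'
from h import *
im,d,T,K=look('side','s9'); st(); P=cloud(np.where(d>0,d,np.nan),T,K)
w=P[165:225,285:345].reshape(-1,3); r=np.hypot(w[:,0]-.535,w[:,1]-.007)
l=w[(r<.025)&(w[:,2]>.07)&(w[:,2]<.09)]; s=w[(r<.025)&(w[:,2]>.03)&(w[:,2]<.05)]; p=P[180:200,335:343].reshape(-1,3); p=p[(p[:,2]>.07)&(p[:,2]<.09)]
mid=lambda a:(a[:,0].min()+a[:,0].max())/2
print('loupe zmin',np.sort(l[:,2])[:6].round(4),'x',mid(l),'ymin',l[:,1].min(),'stone x',mid(s),'ymin',s[:,1].min(),'ptr z',np.median(p[:,2]))
E
```

```text
13.65 [0.5343 0.0069 0.1037] [[-0.891, -0.454, -0.0], [-0.454, 0.891, -0.0], [0.0, 0.0, -1.0]] 0.03667793148736206 [-0.009  0.509  1.916 -0.     0.717 -2.051]
loupe zmin [0.078  0.0788 0.079  0.0791 0.0792 0.0793] x 0.5369253735169603 ymin -0.015218891100397203 stone x 0.5397241310359489 ymin -0.009270710899855206 ptr z 0.07915125251469682
```

The loupe rim is at about 0.079 and the pointer at about 0.079. Loupe and stone axes agree within about 3 mm, so I'm handing in.

```bash
python3 -c "
from station import ctrl
print(ctrl.job_done())"
```

```text
the job is handed in; nothing more can be done
None
```

I seated the stout stone in the recess and let it go, and handed in at 13.7 s with the loupe held level over it, its rim and the pointer both measuring about 79 mm; the hand-in returned no verdict.

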